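# Find the empty bay of the cartridge box and open its cover

### The arm

A 6-joint arm with a two-finger parallel gripper is mounted at the origin on a cart in front of the work surface, level with it; the furniture and walls round the work are solid. World frame = base frame: x ahead of the robot, y to its left, z up, the work surface at z = 0. Lengths are in m, angles in rad, forces in N, time in s.
With the tool pointing down it reaches from about 0.325 to 0.875 m from the base axis. Payload 4.4 kg.
Tool frame: the origin (TCP) lies between the finger pads; the fingertips stand 17 mm ahead of it and the grasp point (between the pads) lies 2 mm behind it (manip.tip_extent is the distance from the TCP to the fingertips, in m); z points along the fingers, y is the direction in which the jaws open and shut (so a half turn about z gives the same grasp; the last joint's range is limited). The gripper opens to 85 mm and grips with 20 to 120 N. Pads are 22 mm wide; open, the fingers measure 114 mm over their backs; the gripper's body (76 mm by 85 mm) begins 54 mm behind the grasp point. The pads swing forward as they close: fully open they stand 13 mm farther back than shut.
Start: joints at [1.143, 0.207, 1.542, -0, 1.393, -0.15], TCP at [0.157, 0.553, 0.248] pointing down, gripper open.
Joint ranges: [-2.73, 2.73], [-0.86, 2.22], [0.23, 2.46], [-1.11, 4.25], [0.08, 2.63], [-2.82, 2.82]. Speed limits (rad/s): [2.79, 2.79, 3.14, 3.14, 3.14, 3.14].

### API

Orientations are given as a unit quaternion [w, x, y, z].
In Python, from cell import telemetry, eyes, ticket, search_frame, silhouettes, mark_of, manip gives the robot as it stands. The module is installed in compiled form; this text tells all that it offers.
- The arm moves only by the tool arm_command, never from a script. Its argument "motion" is a list of rows, each a list of 7 numbers: the turn, a rotation vector about the tool's x, y, z in units of 6 degrees (1.0 is 6 degrees), then the shift along the tool's x, y, z in units of 30 mm (1.0 is 30 mm), then the opening, from -1 (shut) to 1 (fully open). A call has 1 to 20 rows; each row is the pose to reach, as a shift and turn from the pose measured when the call began, along the tool's axes at that moment; what a row does not reach only later rows make up. A row lasts 1/10 s, in which the tool goes at most 50 mm and 8.59 degrees, less where a joint would pass 70% of its speed; a pose out of reach is approached as far as the arm can. A call with a gripper value outside its range is refused whole. The fingers move at their own pace and stop on an object; "squeeze" is the grip in N (left out, the last holds). Time passes only in rows, so rows that repeat a pose let the fingers close. It gives the time, the measured TCP pose, the force and the opening at its end, in the units of the state.
- telemetry.sense(): the state, without advancing time (a new reading comes with each control period).
- eyes.snapshot(name): name is "side" or "top"; returns the picture (384x512x3 uint8, red, green, blue); there is no depth.
- eyes.camera_params(name): a dict with "mtx" (3x3 intrinsics, pixels), "R" (3x3) and "t" (3): a world point X has camera coordinates R X + t. Camera axes: x right, y down, z forward; pixel columns grow to the right and rows downward; lengths in m; the calibration is good to about 2 mm. A picture is of the moment at which its call begins. camera_params takes no time and is no camera call.
- ticket.job_done(): hands the job in, once; it reports no verdict.
Trained networks look in the newest picture that a camera, given by its name, has taken for a name from the list of things; names that differ only in an ending like _2 or _b are one class to them, and where a whole thing is asked for, a point or a joint stands for the part that bears it (a point fixed in the world has none). Each returns a list of dicts, best first, with "score" (0 to 1); they miss things now and then, are a little off and sometimes report something else, mostly with a low value. They report only what shows in the picture. A call takes as long as a camera call.
- search_frame(camera, name): "box" ([left, top, right, bottom] in pixels, round what is visible of it).
- silhouettes(camera, name): "pixels" (384x512 bool, what is visible of it) and "box" ([left, top, right, bottom] in pixels, round what is visible of it).
- mark_of(camera, name): "point" ([column, row] in pixels: a listed point, or the origin of a listed thing).
The state is a dict: "clock": time; "joint_pos": joint angles; "qd": joint speeds; "tau": joint torques, N m; "tcp_pos": TCP position; "orientation": TCP orientation; "contact_force": force on the tool from outside, world axes, zero at the start; "wrist_torque": the same for the moment, N m; "width": finger opening in m.
Only numpy, scipy, OpenCV 4.12 (cv2) and the standard library are available. Lean on these libraries where they do the work, as an engineer would, in place of code of your own. Each camera call takes 0.05 s, during which the arm holds its last target.

### The job

Two bays of the three-bay cartridge box are full and one is empty, but the closed covers look alike. With the fingertips, gently press the near end of one cover after another until you find the one that rocks, then push its raised far edge over towards you until the cover stands about upright, and leave it open. Pick nothing up and do not disturb the vials, dish, bottle, timer and marker around the box.

Things in the scene. Friction and masses are not known exactly. Their poses are not given: they have to be found in the camera images.
- cartridge_box: White plastic box fixed on the worktop, 120 (x) x 174 (y) x 60 mm high. Origin: centre of its underside; z up, x from the near long side (towards the robot) to the far side, y left along the row. Three equal aluminium covers, 90 (x) x 48 (y) x 5 mm, 54 mm pitch, lie flush in its top with 1.5 mm gaps; solid 13 mm rims near and far. Two bays, drawn anew each time, are full.
- axle_line (a point): Middle of the line of the covers' axles: level, along box y, at box x = -7 mm, 56 mm above the worktop (4 mm below the box top). 38 mm of each cover lies on the near side of it, 52 mm on the far side. Axes as the box.
- cover_a (a joint): Angle of the left cover (box y = +54 mm): 0 closed and flush; grows as the near end sinks and the far end rises; 1.57 upright, stop at 1.75. Over a full bay it gives 1 mm or less. Over the empty bay a press of 1 to 4 N on the near end rocks it (40 mm free depth); friction of 0.02 N m keeps it where it is left. Pressing the far end moves no cover.
- cover_a_near (a point): Point on the upper face of the left cover, on its middle line, 25 mm on the near side of the axle and 13 mm from the near edge: the place to press. Turns with the cover. Meet it slowly (about 15 mm/s): the stopped covers are hard and a fast touch is a knock.
- cover_a_far (a point): Point on the upper face of the left cover, on its middle line, at its far edge, 52 mm on the far side of the axle. Turns with the cover; axes as the box while closed.
- cover_b (a joint): Angle of the middle cover (box y = +0 mm): 0 closed and flush; grows as the near end sinks and the far end rises; 1.57 upright, stop at 1.75. Over a full bay it gives 1 mm or less. Over the empty bay a press of 1 to 4 N on the near end rocks it (40 mm free depth); friction of 0.02 N m keeps it where it is left. Pressing the far end moves no cover.
- cover_b_near (a point): Point on the upper face of the middle cover, on its middle line, 25 mm on the near side of the axle and 13 mm from the near edge: the place to press. Turns with the cover. Meet it slowly (about 15 mm/s): the stopped covers are hard and a fast touch is a knock.
- cover_b_far (a point): Point on the upper face of the middle cover, on its middle line, at its far edge, 52 mm on the far side of the axle. Turns with the cover; axes as the box while closed.
- cover_c (a joint): Angle of the right cover (box y = -54 mm): 0 closed and flush; grows as the near end sinks and the far end rises; 1.57 upright, stop at 1.75. Over a full bay it gives 1 mm or less. Over the empty bay a press of 1 to 4 N on the near end rocks it (40 mm free depth); friction of 0.02 N m keeps it where it is left. Pressing the far end moves no cover.
- cover_c_near (a point): Point on the upper face of the right cover, on its middle line, 25 mm on the near side of the axle and 13 mm from the near edge: the place to press. Turns with the cover. Meet it slowly (about 15 mm/s): the stopped covers are hard and a fast touch is a knock.
- cover_c_far (a point): Point on the upper face of the right cover, on its middle line, at its far edge, 52 mm on the far side of the axle. Turns with the cover; axes as the box while closed.
- vial_0: Glass vial with blue cap, 23 mm across, 51 mm high, standing behind the box, loose. Bystander, to be left alone. Origin at the centre of its underside.
- vial_1: Glass vial with grey-white cap, 23 mm across, 51 mm high, standing behind the box, loose. Bystander, to be left alone. Origin at the centre of its underside.
- dish_1: Clear round dish with lid, 60 mm across, 14 mm high, behind the box, loose. Bystander, to be left alone. Origin at the centre of its underside.
- dye_bottle: Small white bottle with red cap, 34 mm across, 67 mm high, to the left of the box, loose. Bystander, to be left alone. Origin at the centre of its underside.
- timer: Bench timer, 62 x 68 x 19 mm, lying left of and behind the box, loose. Bystander, to be left alone. Origin at the centre of its underside.
- marker_blue: Marker pen with blue cap, 12 x 138 x 13 mm, lying along y on the worktop to the right of the box, loose. Bystander, to be left alone. Origin at the centre of its underside.

How it is judged:
By the outcome, as a careful person would: the job done as asked, in the order asked, and still so for the second after the job is handed in, with the robot touching nothing.
It also fails if it takes over 45 s, if anything falls off the work surface, if the arm or the gripper's body presses on something with over 40 N, if the wrist force passes 120 N, or if a joint passes its speed limit or range.

## Working session

There is one attempt and no reset: what is moved stays moved. The work goes in short steps, Python scripts to look and compute and a tool call to move; the robot and the scene stay as the last step left them, time stands still between calls to the robot, and variables do not carry over. Pictures are saved under pics/ and viewed, and the job is handed in when it is done.

Besides the shell and the picture viewer there is one more tool, called after ">>>" as name(argument=value, ...) on one line, values as JSON. arm_command: Moves the arm, as the interface text tells. Its arguments: {"type":"object","properties":{"motion":{"type":"array","items":{"type":"array","items":{"type":"number"}}},"squeeze":{"type":"number"}},"required":["motion"]}

```bash
mkdir -p pics
python3 - <<'E'
from cell import *
import cv2,numpy as np
for n in("side","top"):
    im=eyes.snapshot(n); cv2.imwrite(f"pics/{n}0.png",im[:,:,::-1])
    p=eyes.camera_params(n); print(n,p)
    for k in("cartridge_box","cover_a_near","cover_b_near","cover_c_near","cover_a_far","axle_line"):
        print(k,[(np.round(d["point"],1),round(d["score"],2)) for d in mark_of(n,k)][:4])
s=telemetry.sense();print(s, manip.tip_extent)
E
```

```text
side {'mtx': array([[495.86000998,   0.        , 260.2589435 ],
       [  0.        , 495.86000998, 193.00457916],
       [  0.        ,   0.        ,   1.        ]]), 'R': array([[-0.9875276 , -0.15674127,  0.01487992],
       [-0.08156598,  0.42846854, -0.8998676 ],
       [ 0.13467082, -0.88985779, -0.43590926]]), 't': array([0.59580142, 0.00898626, 1.31469996])}
cartridge_box [(array([285.4, 245.6]), 0.91)]
cover_a_near [(array([307.3, 235.3]), 0.82)]
cover_b_near [(array([305.4, 218.6]), 0.66)]
cover_c_near [(array([303.9, 211.1]), 0.82), (array([264.9, 218.2]), 0.58)]
cover_a_far [(array([268. , 233.6]), 0.94)]
axle_line [(array([293.4, 219.8]), 0.81), (array([305. , 219.9]), 0.29)]
top {'mtx': array([[379.54664532,   0.        , 253.84638438],
       [  0.        , 379.54664532, 192.70450913],
       [  0.        ,   0.        ,   1.        ]]), 'R': array([[ 0.01367499, -0.99973695, -0.01841277],
       [-0.99823275, -0.01258477, -0.05807759],
       [ 0.05783059,  0.01917444, -0.99814226]]), 't': array([0.26401543, 0.57109561, 1.13364463])}
cartridge_box [(array([236.2, 219.
[... 243 characters left out ...]
2.1, 221. ]), 0.71)]
{'clock': 0.7, 'joint_pos': array([ 1.14352733e+00,  2.06574944e-01,  1.54145869e+00, -2.08120315e-05,
        1.39351028e+00, -1.50483669e-01]), 'qd': array([-0.00174009,  0.00146304, -0.00268776, -0.00218385, -0.00041051,
        0.0002278 ]), 'tau': array([ 4.31065837e-05, -3.82903326e+01, -2.91901731e+01, -2.69814445e-04,
        5.37091728e-04,  1.77597644e-05]), 'tcp_pos': array([0.15714285, 0.55312977, 0.24831555]), 'orientation': array([1.67607321e-05, 1.37949510e-01, 9.90439262e-01, 2.04415344e-05]), 'contact_force': array([-0.07371746, -0.2499431 , -0.28206854]), 'wrist_torque': array([-0.05105309, -0.01343843,  0.00091422]), 'width': 0.08496302334502616} 0.017
```

View pics/side0.png

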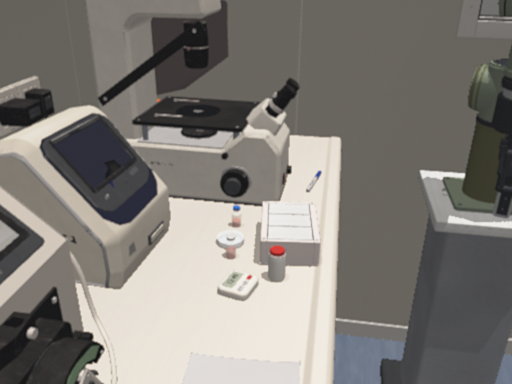

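View pics/top0.png

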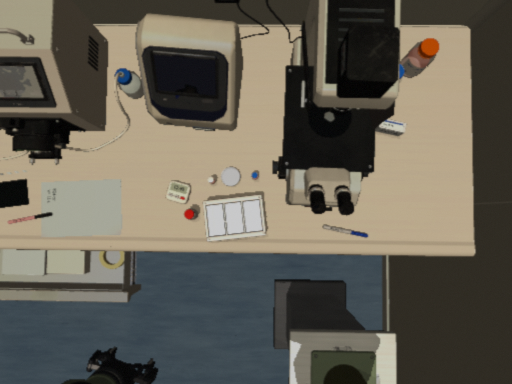

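```bash
cat > h.py <<'E'
import numpy as np,cv2
from cell import *
def proj(n,X):
    p=eyes.camera_params(n); c=np.atleast_2d(X)@p["R"].T+p["t"]; q=c@p["mtx"].T
    return q[:,:2]/q[:,2:]
def box2w(pose,P):
    x,y,a=pose;P=np.atleast_2d(P).astype(float);c,s=np.cos(a),np.sin(a)
    return np.c_[x+c*P[:,0]-s*P[:,1],y+s*P[:,0]+c*P[:,1],P[:,2]]
E
python3 - <<'E'
from h import *
from scipy.optimize import minimize
sil={}
for n in("side","top"):
    im=eyes.snapshot(n)
    d=silhouettes(n,"cartridge_box"); print(n,[(e["score"],e["box"],e["pixels"].sum()) for e in d])
    sil[n]=d[0]["pixels"]
    for k in ("vial_0","vial_1","dish_1","dye_bottle","timer","marker_blue"):
        print(k,[(np.round(d["point"],1),round(d["score"],2)) for d in mark_of(n,k)][:2])
C=np.array([[sx*.06,sy*.087,z] for sx in(-1,1) for sy in(-1,1) for z in(0,.06)])
def iou(pose,n,dbg=0):
    q=proj(n,box2w(pose,C)); h=cv2.convexHull((q*8).astype(np.float32))  # subpixel via 8x
    H=np.zeros((384*4,512*4),np.uint8); cv2.fillConvexPoly(H,np.round((h/8+.5)*4).astype(int),255)
    m=cv2.resize(H,(512,384),interpolation=cv2.INTER_AREA)/255.; s=sil[n]
    return np.minimum(m,s).sum()/np.maximum(m,s).sum()
f=lambda v,ns=("side","top"):-sum(iou(v,n) for n in ns)
for ns in (("top",),("side",),("side","top")):
    best=None
    for a in np.radians([-5,0,5,10]):
        x0=np.array([.43,.05,a]); 
        r=minimize(f,x0,args=(ns,),method="Nelder-Mead",options=dict(initial_simplex=[x0,x0+[.05,0,0],x0+[0,.05,0],x0+[0,0,.1]],maxiter=300))
        if best is None or r.fun<best.fun:best=r
    print(ns,best.x,np.degrees(best.x[2]),best.fun)
pose=best.x
for n in("side","top"):
    im=cv2.imread(f"pics/{n}0.png")
    c=proj(n,box2w(pose,[[0,0,.06]]))[0].astype(int);S=6
    x0,y0=c[0]-60,c[1]-45
    cr=cv2.resize(im[y0:y0+90,x0:x0+120],None,fx=S,fy=S,interpolation=cv2.INTER_CUBIC)
    for y in(-.054,0,.054):
        L=np.array([[-.045,y-.024,.06],[.045,y-.024,.06],[.045,y+.024,.06],[-.045,y+.024,.06]])
        q=((proj(n,box2w(pose,L))-[x0,y0]+.5)*S).astype(int);cv2.polylines(cr,[q],1,(0,0,255),1)
    q=((proj(n,box2w(pose,C[[1,3,7,5]]))-[x0,y0]+.5)*S).astype(int);cv2.polylines(cr,[q],1,(0,200,0),1)
    cv2.imwrite(f"pics/{n}fit.png",cr)
E
```

```text
side [(0.96, [257.9, 202.1, 321.5, 265.6], np.int64(3354))]
vial_0 [(array([229.2, 258.3]), 0.57), (array([236.7, 224.2]), 0.45)]
vial_1 [(array([229.2, 258.3]), 0.57), (array([236.7, 224.2]), 0.45)]
dish_1 [(array([229.2, 240.3]), 0.5)]
dye_bottle [(array([276. , 279.4]), 0.58)]
timer [(array([240.6, 287.5]), 0.89)]
marker_blue [(array([313.4, 181.9]), 0.44), (array([238.2, 286. ]), 0.43)]
top [(0.96, [204.4, 195.9, 267.6, 241.3], np.int64(2512))]
vial_0 [(array([253.5, 175.1]), 0.58), (array([210. , 180.6]), 0.55)]
vial_1 [(array([253.5, 175.1]), 0.58), (array([210. , 180.6]), 0.55)]
dish_1 [(array([228. , 178.7]), 0.81)]
dye_bottle []
timer [(array([232.2, 222.4]), 0.72), (array([176.9, 191.6]), 0.65)]
marker_blue []
('top',) [ 0.43        0.05       -0.08726646] -5.0 -0.0
('side',) [0.4896458  0.32913368 0.12534891] 7.18196360416936 -0.8807625538481322
('side', 'top') [0.49093933 0.32863756 0.13531169] 7.752788474609158 -1.8330640994220777
```

View pics/sidefit.png

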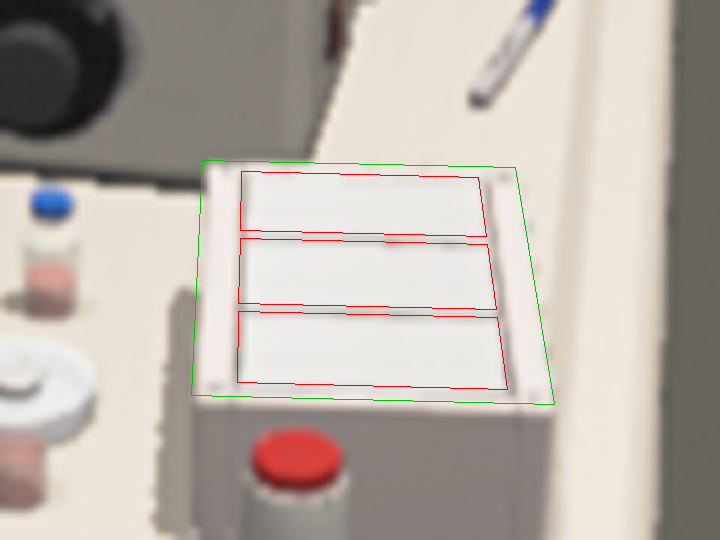

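View pics/topfit.png

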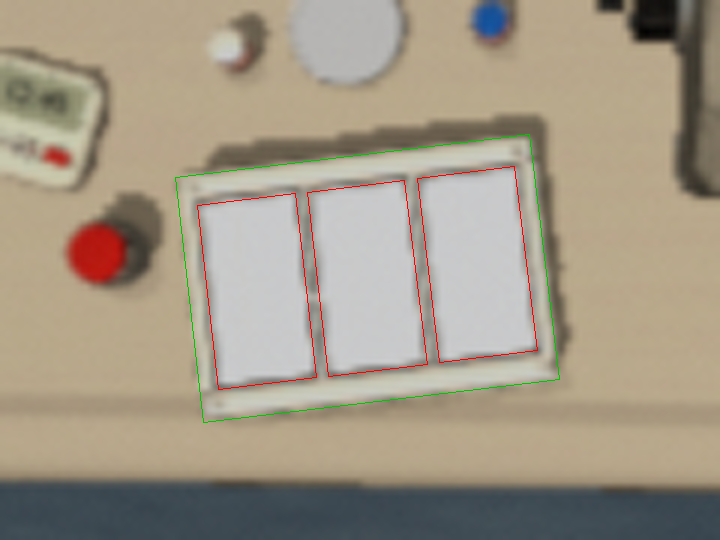

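```bash
cat >> h.py <<'E'
from scipy.spatial.transform import Rotation as Ro
POSE=np.array([.491,.3286,np.radians(7.75)])
def st():
    s=telemetry.sense();q=s["orientation"];R=Ro.from_quat([q[1],q[2],q[3],q[0]]).as_matrix()
    a=POSE[2];d=s["tcp_pos"]-[POSE[0],POSE[1],0];B=Ro.from_euler("z",a).as_matrix()
    pb=B.T@d;tip=pb-[0,0,manip.tip_extent]
    print("t",round(s["clock"],2),"tip box mm",np.round(tip*1e3,1),"F",np.round(s["contact_force"],2),"w",round(s["width"],4),"ext",manip.tip_extent,"toolz",np.round(R[:,2],3),"toolx",np.round(R[:,0],3))
    return s,R,B
def go(tipbox,sgn=None):
    "tip target in box mm -> turn/shift units"
    s,R,B=st()
    best=None
    for sg in (1,-1):
        x=B[:,0]*sg;z=np.array([0,0,-1.]);T=np.c_[x,np.cross(z,x),z]
        rv=Ro.from_matrix(R.T@T).as_rotvec()
        if best is None or np.linalg.norm(rv)<np.linalg.norm(best):best=rv
    p=B@(np.array(tipbox)/1e3+[0,0,manip.tip_extent])+[POSE[0],POSE[1],0]
    sh=R.T@(p-s["tcp_pos"])
    print("turn",np.round(np.degrees(best)/6,3),"shift",np.round(sh/.03,3))
E
python3 -c "
from h import *
go([-33,54,110])"
```

```text
t 1.5 tip box mm [-300.5  267.5  231.3] F [ 0.07 -0.47 -0.1 ] w 0.0853 ext 0.017 toolz [ 0. -0. -1.] toolx [-0.962  0.273 -0.   ]
turn [-0.     0.    -3.935] shift [-11.021  -2.949   4.043]
```

>>> arm_command(motion=[[0, 0, -1.0, -2.0, -0.5, 0.3, -1], [0, 0, -2.0, -4.0, -1.0, 0.6, -1], [0, 0, -3.0, -6.0, -1.6, 1.0, -1], [0, 0, -3.94, -8.0, -2.1, 1.5, -1], [0, 0, -3.94, -9.5, -2.5, 2.2, -1], [0, 0, -3.94, -10.5, -2.8, 3.0, -1], [0, 0, -3.94, -11.02, -2.95, 3.7, -1], [0, 0, -3.94, -11.02, -2.95, 4.04, -1], [0, 0, -3.94, -11.02, -2.95, 4.04, -1], [0, 0, -3.94, -11.02, -2.95, 4.04, -1], [0, 0, -3.94, -11.02, -2.95, 4.04, -1], [0, 0, -3.94, -11.02, -2.95, 4.04, -1]])

```text
clock: 2.7
tcp_pos: [0.4509, 0.3792, 0.1289]
orientation: [0.001, -0.069, 0.998, 0.001]
contact_force: [0.5, -0.6, 0.2]
width: 0.0002
```

```bash
python3 -c "
from h import *
go([-33,54,70])
for n in ('top','side'):
    im=eyes.snapshot(n); c=proj(n,box2w(POSE,[[0,0,.1]]))[0].astype(int)
    cv2.imwrite(f'pics/{n}1.png',cv2.resize(im[c[1]-70:c[1]+50,c[0]-80:c[0]+80,::-1],None,fx=5,fy=5))
"
```

```text
t 2.7 tip box mm [-32.9  55.5 111.9] F [ 0.49 -0.64  0.23] w 0.0002 ext 0.017 toolz [ 0.002  0.002 -1.   ] toolx [-0.991 -0.137 -0.003]
turn [0.013 0.026 0.024] shift [ 0.006 -0.052  1.397]
```

View pics/side1.png

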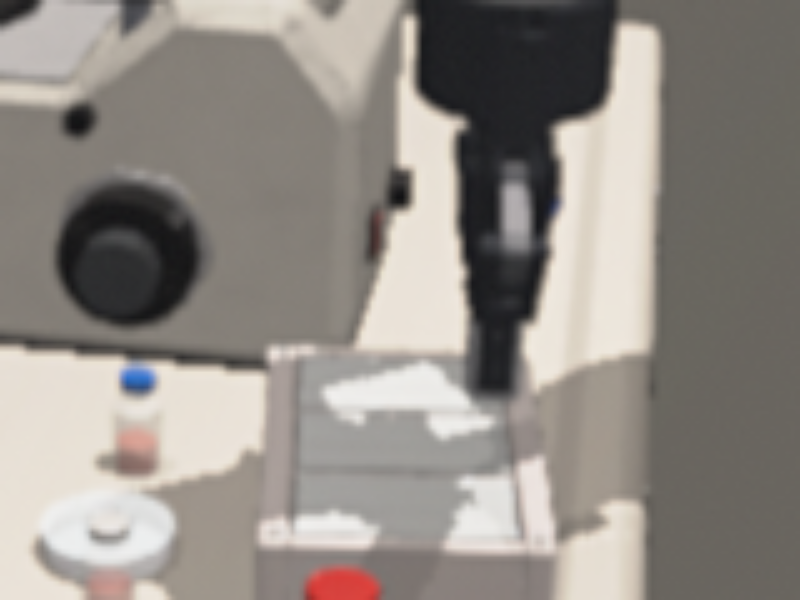

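View pics/top1.png

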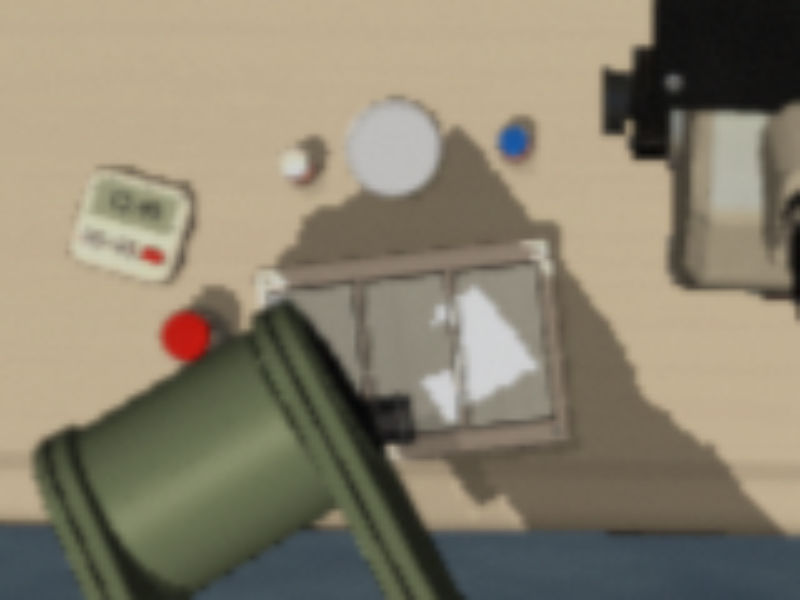

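>>> arm_command(motion=[[0, 0, 0, 0, -0.05, 0.4, -1], [0, 0, 0, 0, -0.05, 0.8, -1], [0, 0, 0, 0, -0.05, 1.1, -1], [0, 0, 0, 0, -0.05, 1.2, -1], [0, 0, 0, 0, -0.05, 1.3, -1], [0, 0, 0, 0, -0.05, 1.4, -1], [0, 0, 0, 0, -0.05, 1.4, -1]])

```text
clock: 3.5
tcp_pos: [0.4511, 0.3773, 0.0862]
orientation: [0.001, -0.069, 0.998, 0.0]
contact_force: [0.1, -0.1, -0.6]
width: 0.0004
```

```bash
python3 -c "
from h import *
go([-33,54,60])"
```

```text
t 3.5 tip box mm [-33.   53.6  69.2] F [ 0.05 -0.11 -0.59] w 0.0004 ext 0.017 toolz [ 0.002  0.001 -1.   ] toolx [-0.991 -0.137 -0.002]
turn [0.008 0.017 0.021] shift [-0.     0.012  0.306]
```

>>> arm_command(motion=[[0, 0, 0, 0, 0, 0.05, -1], [0, 0, 0, 0, 0, 0.1, -1], [0, 0, 0, 0, 0, 0.14, -1], [0, 0, 0, 0, 0, 0.18, -1], [0, 0, 0, 0, 0, 0.22, -1]])

```text
clock: 4.0
tcp_pos: [0.4511, 0.3773, 0.0796]
orientation: [0.001, -0.069, 0.998, 0.001]
contact_force: [-0.2, -0.3, -0.2]
width: 0.0
```

>>> arm_command(motion=[[0, 0, 0, 0, 0, 0.03, -1], [0, 0, 0, 0, 0, 0.05, -1]])

```text
clock: 4.2
tcp_pos: [0.4511, 0.3773, 0.078]
orientation: [0.001, -0.069, 0.998, 0.001]
contact_force: [0.5, -0.4, -0.4]
width: -0.0002
```

```bash
python3 -c "
from h import *
go([-33,54,60])"
```

```text
t 4.2 tip box mm [-33.   53.7  61. ] F [ 0.52 -0.42 -0.41] w -0.0002 ext 0.017 toolz [ 0.002  0.001 -1.   ] toolx [-0.991 -0.137 -0.002]
turn [0.009 0.017 0.021] shift [-0.     0.011  0.032]
```

>>> arm_command(motion=[[0, 0, 0, 0, 0, 0.03, -1]])

```text
clock: 4.3
tcp_pos: [0.4511, 0.3773, 0.0771]
orientation: [0.001, -0.069, 0.998, 0.001]
contact_force: [-0.7, 0.0, -0.7]
width: 0.0
```

>>> arm_command(motion=[[0, 0, 0, 0, 0, 0.03, -1]])

```text
clock: 4.4
tcp_pos: [0.4511, 0.3774, 0.0765]
orientation: [0.001, -0.069, 0.998, 0.0]
contact_force: [-3.6, -1.7, 7.7]
width: -0.0002
```

>>> arm_command(motion=[[0, 0, 0, 0, 0, 0.01, -1]])

```text
clock: 4.5
tcp_pos: [0.4511, 0.3774, 0.0766]
orientation: [0.001, -0.069, 0.998, 0.0]
contact_force: [-0.9, -2.0, 2.8]
width: 0.0002
```

>>> arm_command(motion=[[0, 0, 0, 0, 0, 0.03, -1], [0, 0, 0, 0, 0, 0.03, -1]])

```text
clock: 4.7
tcp_pos: [0.4511, 0.3774, 0.0765]
orientation: [0.001, -0.069, 0.998, 0.0]
contact_force: [-2.2, -1.9, 6.4]
width: 0.0001
```

>>> arm_command(motion=[[0, 0, 0, 0, 0, -0.15, -1], [0, 0, 0, 0, 0, -0.35, -1], [0, 0, 0, 0, -0.6, -0.35, -1], [0, 0, 0, 0, -1.2, -0.35, -1], [0, 0, 0, 0, -1.8, -0.35, -1], [0, 0, 0, 0, -1.8, -0.3, -1], [0, 0, 0, 0, -1.8, -0.25, -1], [0, 0, 0, 0, -1.8, -0.2, -1], [0, 0, 0, 0, -1.8, -0.15, -1], [0, 0, 0, 0, -1.8, -0.1, -1], [0, 0, 0, 0, -1.8, -0.06, -1], [0, 0, 0, 0, -1.8, -0.06, -1]])

```text
clock: 5.9
tcp_pos: [0.4582, 0.3241, 0.078]
orientation: [0.0, -0.069, 0.998, 0.0]
contact_force: [-0.5, 0.4, 0.0]
width: -0.0
```

```bash
python3 -c "
from h import *
go([-33,0,60])"
```

```text
t 5.9 tip box mm [-33.1  -0.   61. ] F [-0.47  0.37  0.02] w -0.0 ext 0.017 toolz [ 0.001  0.001 -1.   ] toolx [-0.99  -0.138 -0.001]
turn [0.004 0.01  0.028] shift [-0.003  0.001  0.033]
```

>>> arm_command(motion=[[0, 0, 0, 0, 0, 0.04, -1]])

```text
clock: 6.0
tcp_pos: [0.4583, 0.3243, 0.0769]
orientation: [0.001, -0.069, 0.998, 0.0]
contact_force: [-0.4, -1.0, 1.9]
width: -0.0002
```

>>> arm_command(motion=[[0, 0, 0, 0, 0, 0.03, -1]])

```text
clock: 6.1
tcp_pos: [0.4583, 0.3244, 0.0765]
orientation: [0.001, -0.069, 0.998, 0.0]
contact_force: [-1.8, -2.2, 8.8]
width: 0.0001
```

>>> arm_command(motion=[[0, 0, 0, 0, 0, 0.02, -1]])

```text
clock: 6.2
tcp_pos: [0.4583, 0.3244, 0.0765]
orientation: [0.0, -0.069, 0.998, -0.0]
contact_force: [-2.5, -2.6, 5.2]
width: -0.0002
```

>>> arm_command(motion=[[0, 0, 0, 0, 0, -0.15, -1], [0, 0, 0, 0, 0, -0.35, -1], [0, 0, 0, 0, -0.6, -0.35, -1], [0, 0, 0, 0, -1.2, -0.35, -1], [0, 0, 0, 0, -1.8, -0.35, -1], [0, 0, 0, 0, -1.8, -0.3, -1], [0, 0, 0, 0, -1.8, -0.25, -1], [0, 0, 0, 0, -1.8, -0.2, -1], [0, 0, 0, 0, -1.8, -0.15, -1], [0, 0, 0, 0, -1.8, -0.1, -1], [0, 0, 0, 0, -1.8, -0.06, -1], [0, 0, 0, 0, -1.8, -0.06, -1]])

```text
clock: 7.4
tcp_pos: [0.4655, 0.2711, 0.078]
orientation: [0.0, -0.07, 0.998, -0.0]
contact_force: [0.1, 0.9, -0.0]
width: 0.0001
```

```bash
python3 -c "
from h import *
go([-33,-54,60])"
```

```text
t 7.4 tip box mm [-33.  -53.6  61. ] F [ 0.06  0.85 -0.03] w 0.0001 ext 0.017 toolz [ 0. -0. -1.] toolx [-0.99  -0.139 -0.   ]
turn [-0.002  0.004  0.039] shift [ 0.    -0.014  0.035]
```

>>> arm_command(motion=[[0, 0, 0, 0, 0, 0.04, -1]])

```text
clock: 7.5
tcp_pos: [0.4657, 0.2712, 0.077]
orientation: [0.0, -0.07, 0.998, -0.0]
contact_force: [0.1, -0.3, 1.2]
width: -0.0003
```

>>> arm_command(motion=[[0, 0, 0, 0, 0, 0.03, -1]])

```text
clock: 7.6
tcp_pos: [0.4656, 0.2712, 0.0761]
orientation: [0.0, -0.07, 0.998, -0.0]
contact_force: [-1.2, -0.4, 2.3]
width: 0.0002
```

>>> arm_command(motion=[[0, 0, 0, 0, 0, 0.03, -1]])

```text
clock: 7.7
tcp_pos: [0.4654, 0.2712, 0.0753]
orientation: [0.0, -0.07, 0.998, -0.0]
contact_force: [-1.5, 0.6, 1.9]
width: 0.0001
```

>>> arm_command(motion=[[0, 0, 0, 0, 0, 0.05, -1], [0, 0, 0, 0, 0, 0.1, -1], [0, 0, 0, 0, 0, 0.15, -1], [0, 0, 0, 0, 0, 0.2, -1]])

```text
clock: 8.1
tcp_pos: [0.4657, 0.2712, 0.0692]
orientation: [0.0, -0.07, 0.998, -0.0]
contact_force: [-0.3, 0.1, 0.9]
width: -0.0001
```

>>> arm_command(motion=[[0, 0, 0, 0, 0, 0.05, -1], [0, 0, 0, 0, 0, 0.1, -1], [0, 0, 0, 0, 0, 0.15, -1], [0, 0, 0, 0, 0, 0.2, -1]])

```text
clock: 8.5
tcp_pos: [0.4657, 0.2713, 0.0631]
orientation: [0.0, -0.07, 0.998, -0.0]
contact_force: [-0.9, 0.4, 2.4]
width: 0.0
```

```bash
python3 -c "
from h import *
go([-33,-54,120])
for n in ('top','side'):
    im=eyes.snapshot(n); c=proj(n,box2w(POSE,[[0,0,.1]]))[0].astype(int)
    cv2.imwrite(f'pics/{n}2.png',cv2.resize(im[c[1]-70:c[1]+50,c[0]-80:c[0]+80,::-1],None,fx=5,fy=5))
"
```

```text
t 8.5 tip box mm [-32.8 -53.4  46.1] F [-0.88  0.37  2.41] w 0.0 ext 0.017 toolz [ 0.001 -0.    -1.   ] toolx [-0.99  -0.139 -0.001]
turn [-0.001  0.007  0.042] shift [ 0.006 -0.02  -2.463]
```

View pics/side2.png

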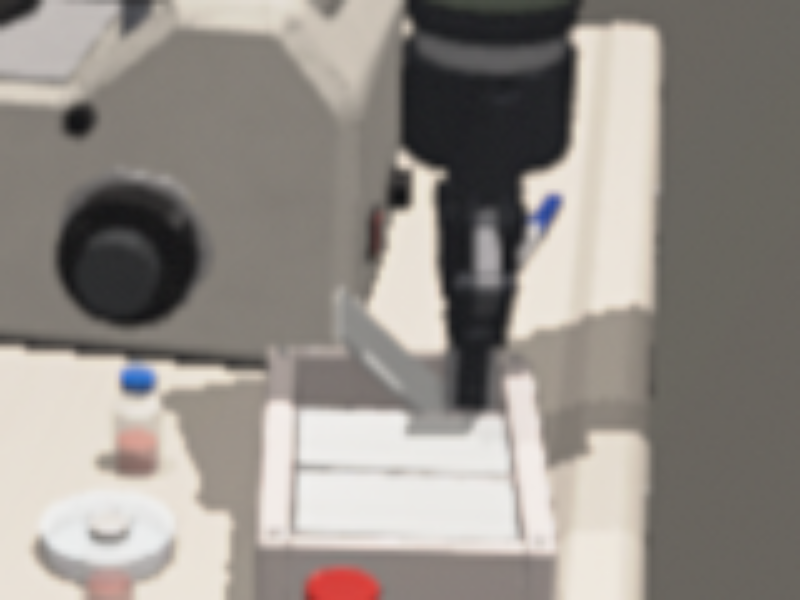

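>>> arm_command(motion=[[0, 0, 0, 0, 0, -0.3, -1], [0, 0, 0, 0, 0, -1.0, -1], [0, 0, 0, 0, 0, -2.0, -1], [0, 0, 0, 0, 0, -2.8, -1], [0, 0, 0, -0.3, 0.1, -2.8, -1], [0, 0, 0, -1.2, 0.1, -2.8, -1], [0, 0, 0, -2.1, 0.1, -2.8, -1], [0, 0, 0, -2.75, 0.1, -2.8, -1], [0, 0, 0, -2.75, 0.1, -2.8, -1]])

```text
clock: 9.5
tcp_pos: [0.5489, 0.2856, 0.1463]
orientation: [0.001, -0.069, 0.998, -0.0]
contact_force: [-0.1, -0.3, -0.2]
width: -0.0002
```

```bash
python3 -c "
from h import *
go([49,-50,76])
for n in ('top','side'):
    im=eyes.snapshot(n); c=proj(n,box2w(POSE,[[0,0,.1]]))[0].astype(int)
    cv2.imwrite(f'pics/{n}3.png',cv2.resize(im[c[1]-70:c[1]+50,c[0]-80:c[0]+80,::-1],None,fx=5,fy=5))
"
```

```text
t 9.5 tip box mm [ 51.6 -50.4 129.3] F [-0.14 -0.32 -0.16] w -0.0002 ext 0.017 toolz [ 0.001 -0.    -1.   ] toolx [-0.99  -0.138 -0.001]
turn [-0.003  0.012  0.032] shift [0.087 0.014 1.776]
```

View pics/side3.png

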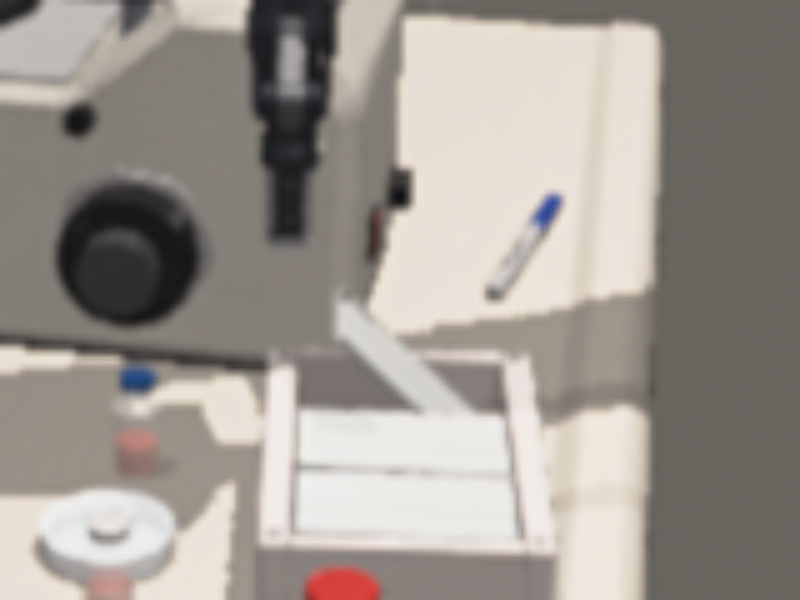

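View pics/top3.png

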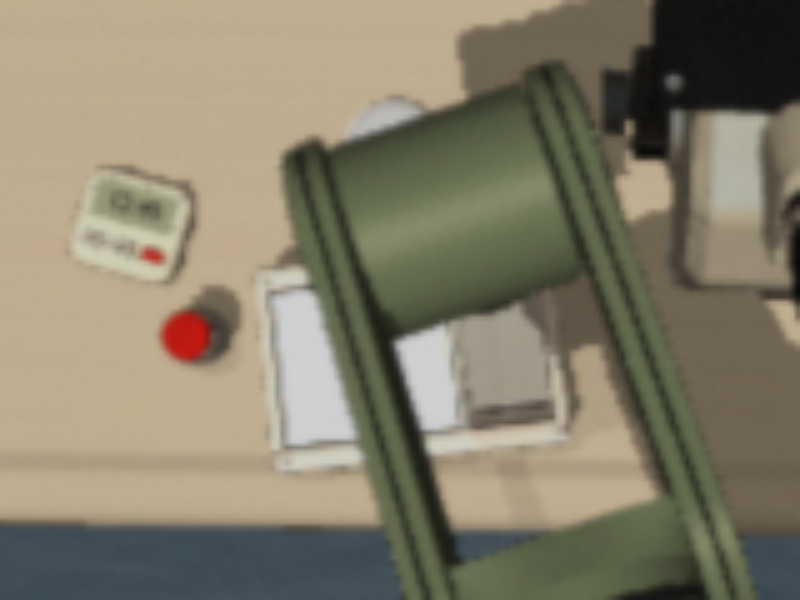

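>>> arm_command(motion=[[0, 0, 0, 0, 0, 0.4, -1], [0, 0, 0, 0, 0, 0.9, -1], [0, 0, 0, 0, 0, 1.3, -1], [0, 0, 0, 0, 0, 1.6, -1], [0, 0, 0, 0, 0, 1.78, -1], [0, 0, 0, 0, 0, 1.78, -1]])

```text
clock: 10.2
tcp_pos: [0.545, 0.285, 0.0909]
orientation: [-0.002, -0.07, 0.998, -0.001]
contact_force: [-0.4, 0.0, -0.6]
width: 0.0001
```

>>> arm_command(motion=[[0, 0, 0, 0.1, 0, 0, -1], [0, 0, 0, 0.2, 0, 0, -1], [0, 0, 0, 0.3, 0, 0, -1], [0, 0, 0, 0.4, 0, 0, -1], [0, 0, 0, 0.5, 0, 0, -1]])

```text
clock: 10.7
tcp_pos: [0.5309, 0.2832, 0.092]
orientation: [-0.001, -0.07, 0.998, -0.0]
contact_force: [1.1, 0.7, 0.6]
width: 0.0002
```

>>> arm_command(motion=[[0, 0, 0, 0.1, 0, 0, -1], [0, 0, 0, 0.2, 0, 0, -1], [0, 0, 0, 0.3, 0, 0, -1], [0, 0, 0, 0.4, 0, 0, -1], [0, 0, 0, 0.5, 0, 0, -1]])

```text
clock: 11.2
tcp_pos: [0.5155, 0.281, 0.0918]
orientation: [-0.001, -0.07, 0.998, -0.0]
contact_force: [0.1, 0.1, 0.6]
width: 0.0002
```

```bash
python3 -c "
from h import *
go([5,-50,76])
for n in ('side',):
    im=eyes.snapshot(n); c=proj(n,box2w(POSE,[[0,0,.1]]))[0].astype(int)
    cv2.imwrite(f'pics/{n}4.png',cv2.resize(im[c[1]-70:c[1]+50,c[0]-80:c[0]+80,::-1],None,fx=5,fy=5))
"
```

```text
t 11.2 tip box mm [ 17.8 -50.5  74.8] F [0.1  0.1  0.59] w 0.0002 ext 0.017 toolz [-0.003 -0.001 -1.   ] toolx [-0.99  -0.139  0.003]
turn [-0.008 -0.028  0.039] shift [ 0.427  0.017 -0.04 ]
```

View pics/side4.png

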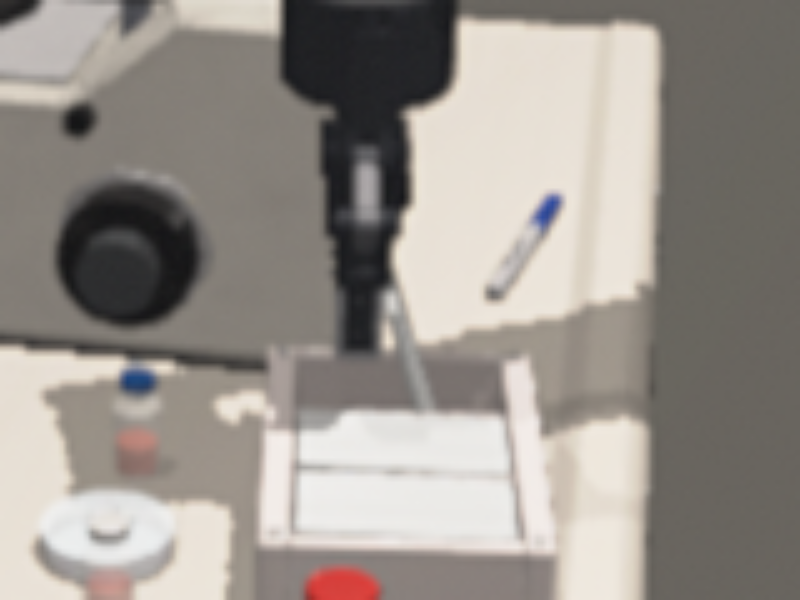

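>>> arm_command(motion=[[0, 0, 0, -0.1, 0, 0, -1], [0, 0, 0, -0.1, 0, -0.2, -1], [0, 0, 0, -0.1, 0, -0.4, -1], [0, 0, 0, 0.0, 0, -0.4, -1], [0, 0, 0, 0.1, 0, -0.4, -1], [0, 0, 0, 0.2, 0, -0.4, -1], [0, 0, 0, 0.3, 0, -0.4, -1], [0, 0, 0, 0.35, 0, -0.4, -1], [0, 0, 0, 0.4, 0, -0.4, -1], [0, 0, 0, 0.4, 0, -0.4, -1]])

```text
clock: 12.25
tcp_pos: [0.5027, 0.2792, 0.1036]
orientation: [-0.002, -0.07, 0.998, -0.001]
contact_force: [0.3, 0.5, -0.2]
width: -0.0
```

```bash
cat > look.py <<'E'
from h import *;import sys
go([5,-50,88]);i=sys.argv[1]
for n in ('side','top'):
    im=eyes.snapshot(n); c=proj(n,box2w(POSE,[[0,-.02,.08]]))[0].astype(int);x0,y0=c[0]-40,c[1]-35;S=9
    cr=cv2.resize(im[y0:y0+60,x0:x0+80,::-1],None,fx=S,fy=S,interpolation=cv2.INTER_CUBIC)
    for th,col in((75,(255,0,0)),(90,(0,0,255)),(100,(0,160,0))):
        t=np.radians(th);yy=-.030
        # upper face line: local (x along far, 4mm up)
        P=[[-.007+u*np.cos(t)-.004*np.sin(t),yy,.056+u*np.sin(t)+.004*np.cos(t)] for u in(0,.052)]
        q=((proj(n,box2w(POSE,P))-[x0,y0]+.5)*S).astype(int);cv2.line(cr,q[0].tolist(),q[1].tolist(),col,1)
    cv2.imwrite(f'pics/{n}{i}.png',cr)
E
python3 look.py 5
```

```text
t 12.25 tip box mm [  4.9 -50.5  86.6] F [ 0.28  0.47 -0.25] w -0.0 ext 0.017 toolz [-0.004 -0.002 -1.   ] toolx [-0.99  -0.139  0.004]
turn [-0.01  -0.041  0.042] shift [-0.002  0.017 -0.048]
```

View pics/side5.png

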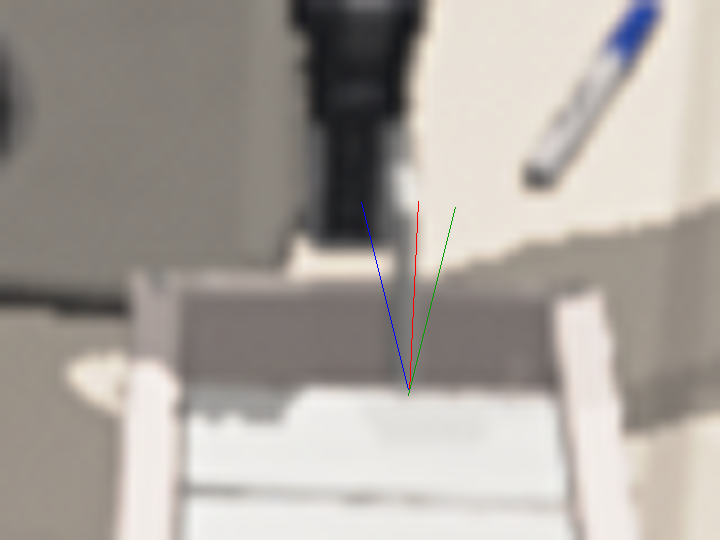

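>>> arm_command(motion=[[0, 0, 0, 0.04, 0, 0, -1], [0, 0, 0, 0.04, 0, 0, -1], [0, 0, 0, -0.1, 0, 0, -1], [0, 0, 0, -0.5, 0, 0, -1], [0, 0, 0, -1.0, 0, 0, -1], [0, 0, 0, -1.2, 0, -0.6, -1], [0, 0, 0, -1.2, 0, -1.6, -1], [0, 0, 0, -1.2, 0, -2.8, -1], [0, 0, 0, -1.2, 0, -4.0, -1], [0, 0, 0, -1.2, 0, -4.0, -1]])

```text
clock: 13.35
tcp_pos: [0.5438, 0.2859, 0.2308]
orientation: [0.005, -0.07, 0.998, 0.001]
contact_force: [0.8, 0.1, 0.3]
width: -0.0004
```

```bash
python3 look.py 6
```

```text
t 13.35 tip box mm [ 46.6 -49.4 213.8] F [0.81 0.08 0.27] w -0.0004 ext 0.017 toolz [ 0.009  0.003 -1.   ] toolx [-0.99  -0.139 -0.009]
turn [0.017 0.089 0.04 ] shift [ 1.426 -0.021  4.179]
```

View pics/side6.png

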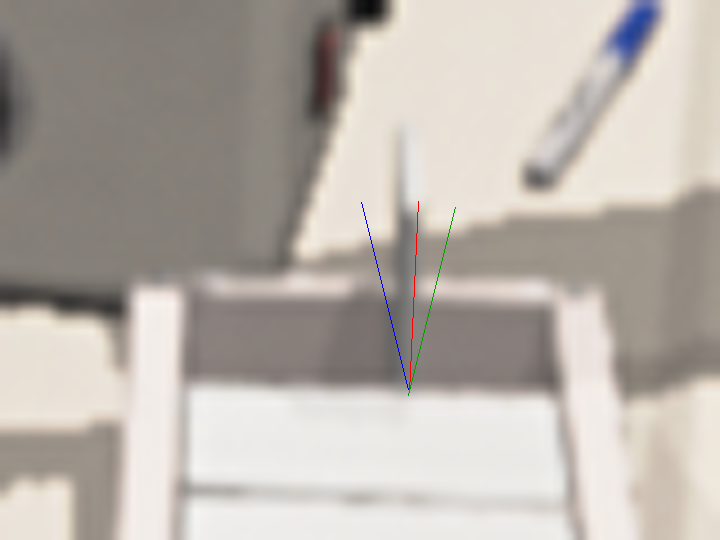

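View pics/top6.png

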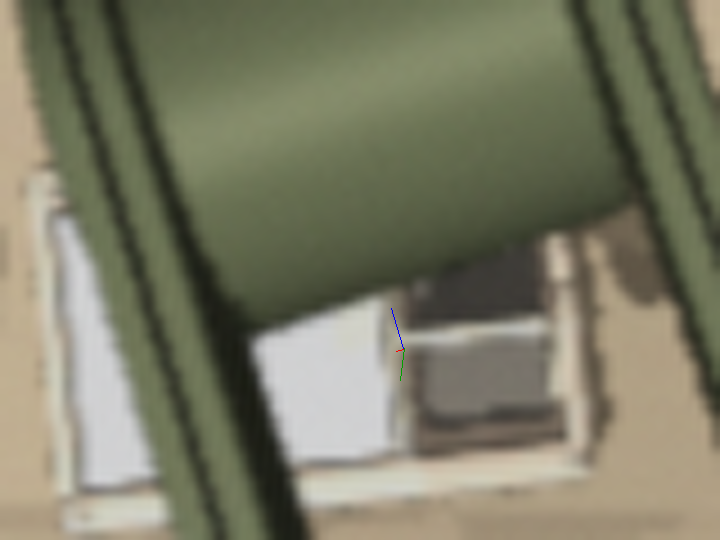

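```bash
python3 -c "
from h import *
im=eyes.snapshot('side'); cv2.imwrite('pics/side7.png',im[:,:,::-1])
for k in ('vial_0','dish_1','dye_bottle','timer','marker_blue'):
    print(k,[(np.round(d['point'],1),round(d['score'],2)) for d in mark_of('side',k)][:2])
st()
"
```

```text
vial_0 [(array([234.3, 224.7]), 0.52), (array([277.7, 280. ]), 0.38)]
dish_1 [(array([230.8, 241.7]), 0.53)]
dye_bottle [(array([276. , 277.7]), 0.71), (array([291.4, 221.2]), 0.47)]
timer [(array([240.6, 284.6]), 0.86)]
marker_blue [(array([314.3, 181.6]), 0.5), (array([232.9, 239.5]), 0.29)]
t 13.75 tip box mm [ 40.8 -50.4 204.6] F [0.02 0.35 0.26] w -0.0003 ext 0.017 toolz [-0.007 -0.003 -1.   ] toolx [-0.99  -0.139  0.007]
```

View pics/side7.png

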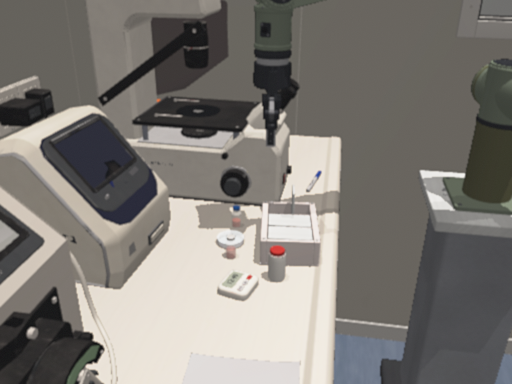

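```bash
python3 -c "
from cell import *
ticket.job_done()"
```

```text
the job is handed in; nothing more can be done
```

The empty bay was the right one, and its cover (c) now stands open at about 88–90°. The job is handed in, at about 14 s of the 45 s allowed.

- **Finding it:** I pressed the near ends in order a, b, c with the shut fingertips. Covers a and b stopped hard, at readings up to 7.7 N and 8.8 N, a little above the 1–4 N press. Cover c gave way at about 2 N.
- **Opening it:** I pressed c's near end down until it stood at roughly 40–45°. I then went over it and pushed its raised far edge towards the robot until upright.
- **Last checks:** After I backed off, the side view showed c staying upright, compared against drawn angle lines. Covers a and b looked closed. The robot was clear and touching nothing, with the fingertips about 0.2 m above the worktop.
- **Bystanders:** In the final side picture the vials, dish, bottle, timer and marker looked where they started. The network's points for the dish, bottle, timer and marker were within about 3 px of the start. It found the blue-capped vial within about 2.5 px, but missed the grey-white-capped vial in the last check, so I judged that one by eye. In the final top view the arm hid some of the bystanders, so I relied on the side view for them.

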